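Shingle the packing plates along the tray

ROBOT

A 6-joint arm with a two-finger parallel gripper is mounted at the origin on a cart in front of the work surface, level with it; the furniture and walls round the work are solid. World frame = base frame: x ahead of the robot, y to its left, z up, the work surface at z = 0. Lengths are in m, angles in rad, forces in N, time in s.
With the tool pointing down it reaches from about 0.35 to 0.775 m from the base axis. Payload 7.3 kg.
Tool frame: the origin (TCP) lies at the centre of the arm's flange, where the gripper is bolted on; the fingertips stand 178 mm ahead of it and the grasp point (between the pads) lies 159 mm ahead of it (bot.pinch_z is the distance from the TCP to the grasp point, in m); z points along the fingers, y is the line along which they close (so a half turn about z gives the same grasp; the last joint's range is limited). The gripper opens to 92 mm and grips with 3 to 60 N. Pads are 19 mm wide; open, the fingers measure 130 mm over their backs; the gripper's body (75 mm by 190 mm) begins 47 mm behind the grasp point.
Start: joints at [-1.402, 0.342, 1.524, -0, 1.275, -0.146], TCP at [0.163, -0.499, 0.405] pointing down, gripper open.
Joint ranges: [-2.53, 2.53], [-0.77, 2.02], [0.04, 2.7], [-1, 4.14], [0.28, 2.66], [-3.11, 3.11]. Speed limits (rad/s): [2.57, 2.57, 3.14, 3.14, 3.14, 3.14].

INTERFACE

Orientations are given as a unit quaternion [w, x, y, z].
In Python, from rig import bot gives the robot as it stands. Calls block until the motion is done:
- bot.move_to(position, orientation): joint-space move of the TCP to a pose.
- bot.move_l(position, rotation=None, rate=0.15, max_force=None): straight line of the TCP; rotation=None keeps the orientation; rate is the mean speed in m/s. With max_force (N) it stops when the force on the tool has changed by that much, and returns True; else False.
- bot.move_j(angles): joint-space move.
- bot.gripper_to(opening, force=None): finger opening in m; force is the grip in N (None keeps the last); returns when the fingers have stopped.
- bot.sleep(seconds).
- bot.solve_ik(position, orientation): joint angles nearest the present ones, or None.
- bot.read_state(): the state.
- bot.snapshot(name): name is "scene" or "top" or "wrist"; returns a dict with "color" (400x640x3 uint8, red, green, blue), "K" (3x3 intrinsics, pixels), "extrinsics" (4x4, takes a point from camera to world coordinates). Camera axes: x right, y up, looking along -z (the intrinsics and any distortion apply to the point x, -y, -z); pixel columns grow to the right and rows downward; lengths in m; the calibration is good to about 2 mm. A picture is of the moment at which its call begins. There is no depth.
A pose or a line that the arm cannot do raises bot.PlanningError and nothing moves.
- bot.sign_off(): hands the job in; it is judged then, once.
Trained networks look in a picture, given as the dict that the camera call returned (one of the last four; its "shot" number tells which), for a name from the list of things; names that differ only in an ending like _2 or _b are one class to them, and where a whole thing is asked for, a point or a joint stands for the part that bears it (a point fixed in the world has none). Each returns a list of dicts, best first, with "score" (0 to 1); they miss things now and then, are a little off and sometimes report something else, mostly with a low value. They report only what shows in the picture. A call takes as long as a camera call.
- bot.masks_of(name, picture): "pixels" (400x640 bool, what is visible of it) and "position" ([column, row] in pixels, amid what is visible of it).
- bot.tip_of(name, picture): "position" ([column, row] in pixels: a listed point, or the origin of a listed thing).
The state is a dict: "time": time; "joints": joint angles; "qd": joint speeds; "tau": joint torques, N m; "tool_pos": TCP position; "ee_rot": TCP orientation; "ft_force": force on the tool from outside, world axes, zero at the start; "wrist_torque": the same for the moment, N m; "grip_width": finger opening in m; "gripper_force": force on a finger pad.
Only numpy, scipy, OpenCV 4.12 (cv2) and the standard library are available. Lean on these libraries where they do the work, as an engineer would, in place of code of your own. Each camera call takes 0.05 s, during which the arm holds its last target. There are 200 camera calls.

TASK

Lay the packing plates out along the tray like roof shingles, so that each can be marked and picked up singly: leave the bottom plate of the pile flat against the stop, fan the middle and top plates out towards the free end in that order, and finish the row with the fourth plate from the bench. Each plate rests on top of the one before and covers about 40 mm of its end, all in one straight line along the tray. Leave everything else on the bench where it is.

Things in the scene. Friction and masses are not known exactly. Their poses are not given: they have to be found in the camera images.
- tray: shallow dark steel tray fixed to the bench, 116 (x) x 376 (y) mm outside, inner floor 110 x 370 mm lying 4 mm above the bench, lips 3 mm thick rising 6 mm above that floor. Origin: centre of its underside, on the bench. The row runs along its y axis: +y points to the end with the upright steel stop, -y to the free end, where the row goes; z is up.
- tray_stop_face (a point): middle of the foot of the stop's inner face, on the tray's floor, 173 mm in +y from the tray's origin; axes as the tray's. The stop block is 70 mm wide (x), 12 mm thick and stands 34 mm above the tray's floor. Keep clear of the rack of tool holders, up to 0.24 m tall, at the left of the bench (y above 0.37 m).
- plate_1_center (a point): aluminium packing plate, 50 mm wide (x) x 110 mm long (y) x 10 mm thick (z), about 0.16 kg, with a hole at each end (the bodies are solid there; alike both ways round). This point is its centre, half-way up. It starts as the bottom of the pile of three in the tray, lying on the tray's floor with its end 1 to 5 mm from the stop, its length along the tray's y (a few degrees at most off).
- plate_2_center (a point): aluminium packing plate, 50 mm wide (x) x 110 mm long (y) x 10 mm thick (z), about 0.16 kg, with a hole at each end (the bodies are solid there; alike both ways round). This point is its centre, half-way up. It starts as the middle plate of the pile, loose, flat on plate 1, within 2 mm and 2 degrees of being flush with it.
- plate_3_center (a point): aluminium packing plate, 50 mm wide (x) x 110 mm long (y) x 10 mm thick (z), about 0.16 kg, with a hole at each end (the bodies are solid there; alike both ways round). This point is its centre, half-way up. It starts as the top plate of the pile, loose, flat on plate 2, within 2 mm and 2 degrees of being flush with it. A plate that overlaps the one before by 40 mm tips until its free end lies on the tray's floor, about 8 degrees nose down, as a shingle does.
- plate_4_center (a point): aluminium packing plate, 50 mm wide (x) x 110 mm long (y) x 10 mm thick (z), about 0.16 kg, with a hole at each end (the bodies are solid there; alike both ways round). This point is its centre, half-way up. It starts flat on the bench beyond the tray, between the drawer cabinet (0.16 m tall) and the vice.
- micrometer: bystander, to be left alone: micrometer lying on the bench near the drawer cabinet, 42 x 129 x 16 mm; origin at the centre of its underside.
- bush_1: bystander, to be left alone: flanged white bush, 45 mm across, 30 mm tall; origin at the centre of its underside.
- bush_3: bystander, to be left alone: slim flanged brass bush, 34 mm across, 36 mm tall; origin at the centre of its underside.
- soft_jaw_1: bystander, to be left alone: soft jaw block 23 x 76 x 34 mm at the left of the tray; origin at the centre of its underside.
- soft_jaw_2: bystander, to be left alone: soft jaw block 23 x 76 x 34 mm at the left of the tray; origin at the centre of its underside.
- bracket_2: bystander, to be left alone: small milled bracket 46 x 72 x 36 mm at the right of the tray; origin at the centre of its underside.
- deburr_tool: bystander, to be left alone: deburring tool with a slim handle, 16 x 161 x 16 mm, right of the tray, near the robot; origin at the centre of its underside.

How it is judged:
By the outcome, as a careful person would: the job done as asked, in the order asked, and still so for the second after the job is handed in, with the robot touching nothing.
It also fails if it takes over 56 s, if anything falls off the work surface, if the arm or the gripper's body presses on something with over 40 N, if the wrist force passes 120 N, or if a joint passes its speed limit or range.

## Working session

There is one attempt and no reset: what is moved stays moved. The work goes in short steps, each a Python script; the robot and the scene stay as the last script left them, time stands still between calls to the robot, and variables do not carry over. Pictures are saved under pics/ and viewed, at most 10 in all, crops included, and the job is handed in when it is done.

```bash
mkdir -p pics; ls; cat > h.py <<'E'
import numpy as np, cv2
from rig import bot
def save(p,n): cv2.imwrite(f'pics/{n}.png',cv2.cvtColor(p['color'],cv2.COLOR_RGB2BGR))
def w(p,uv,z):
    K=np.array(p['K']);E=np.array(p['extrinsics'])
    d=p.get('dist',p.get('distortion'))
    q=cv2.undistortPoints(np.array([[uv]],float),K,None if d is None else np.array(d)).ravel()
    r=E[:3,:3]@np.array([q[0],-q[1],-1]); o=E[:3,3]
    return o+r*(z-o[2])/r[2]
def q_down(a):  # tool z down, finger-closing line (tool y) at world angle a from +x... 
    from scipy.spatial.transform import Rotation as R
    y=np.array([np.cos(a),np.sin(a),0]);z=np.array([0,0,-1.]);x=np.cross(y,z)
    q=R.from_matrix(np.c_[x,y,z]).as_quat(); return np.array([q[3],*q[:3]])
E
python3 - <<'E'
from h import *
for n in ('scene','top'):
    p=bot.snapshot(n); save(p,n)
    print(n,[k for k in p if k!='color'],np.round(p['K'],1).tolist(),np.round(p['extrinsics'],3).tolist())
    for k,z in (('tray',0),('tray_stop_face',.004),('plate_1_center',.02),('plate_4_center',.005),('soft_jaw_1',0),('bracket_2',0),('micrometer',0)):
        for d in bot.tip_of(k,p)[:4]: print(k,round(d['score'],2),np.round(d['position'],1),np.round(w(p,d['position'],z),3))
s=bot.read_state();print(s['time'],s['ee_rot'],q_down(0),s['grip_width'])
E
```

```text
pics
scene ['K', 'extrinsics', 'shot'] [[513.9, 0.0, 317.7], [0.0, 513.9, 201.5], [0.0, 0.0, 1.0]] [[-0.594, 0.426, -0.682, -0.429], [-0.805, -0.301, 0.512, 0.696], [0.013, 0.853, 0.522, 0.776], [0.0, 0.0, 0.0, 1.0]]
tray 0.82 [344.  230.8] [ 0.427 -0.035  0.   ]
tray_stop_face 0.82 [281.8 245.3] [0.464 0.137 0.004]
tray_stop_face 0.65 [310.6 181.4] [ 0.69  -0.115  0.004]
tray_stop_face 0.31 [306.4 233.8] [0.469 0.057 0.004]
plate_1_center 0.63 [303.9 237.6] [0.44  0.085 0.02 ]
plate_4_center 0.69 [312.5 196. ] [ 0.614 -0.068  0.005]
plate_4_center 0.18 [306.2 236.3] [0.459 0.065 0.005]
soft_jaw_1 0.72 [224.4 284.9] [ 0.416  0.324 -0.   ]
soft_jaw_1 0.69 [240.6 299.1] [0.353 0.317 0.   ]
soft_jaw_1 0.52 [304.9 236. ] [0.468 0.063 0.   ]
micrometer 0.6 [233.  234.4] [0.582 0.212 0.   ]
top ['K', 'extrinsics', 'shot'] [[423.7, 0.0, 323.8], [0.0, 423.7, 196.6], [0.0, 0.0, 1.0]] [[0.019, 0.994, -0.106, 0.412], [-1.0, 0.018, -0.016, -0.015], [-0.014, 0.106, 0.994, 1.08], [0.0, 0.0, 0.0, 1.0]]
tray 0.83 [337.9 231.5] [ 0.439 -0.036  0.   ]
tray_stop_face 0.57 [273.5 216.9] [0.473 0.129 0.004]
plate_1_center 0.74 [296.4 224.1] [0.455 0.068 0.02 ]
plate_4_center 0.76 [354.1 162.5] [ 0.616 -0.075  0.005]
soft_jaw_1 0.85 [198.7 240.4] [0.409 0.318 0.   ]
soft_jaw_1 0.75 [200.6 257.3] [0.367 0.311 0.   ]
soft_jaw_1 0.63 [297.2 222.9] [0.459 0.068 0.   ]
bracket_2 0.63 [450.9 237.5] [ 0.429 -0.322  0.   ]
bracket_2 0.26 [272. 219.] [0.467 0.133 0.   ]
micrometer 0.68 [251.8 168.6] [0.597 0.189 0.   ]
0.8 [ 6.31374714e-05  9.87636038e-01  1.56764321e-01 -1.10905797e-05] [0.         0.70710678 0.70710678 0.        ] 0.0918039254784988
```

View pics/top.png

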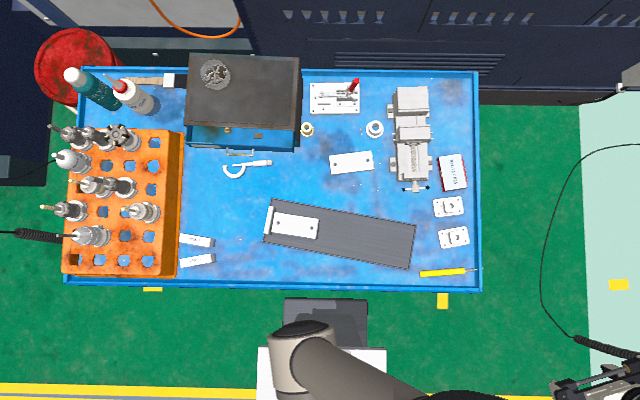

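View pics/scene.png

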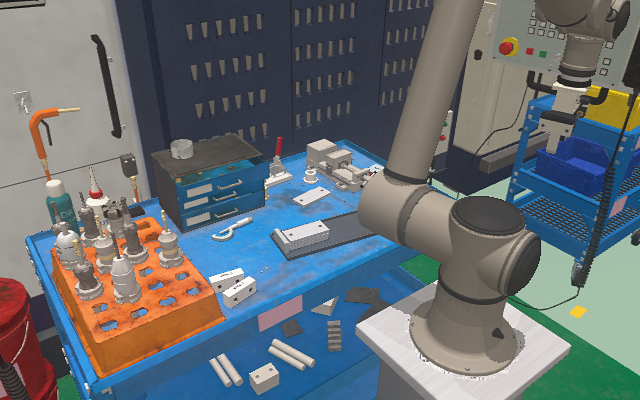

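The top view shows the tray spanning about (264,200)–(416,268), with the pile at (296,226) against the stop at (269,219), and plate 4 at (351,162). This matches the network positions. Next I take a close look over the pile.

```bash
cat >> h.py <<'E'
def rect(p,name,z,near=None,k=0):
    """top-face centre and long-axis world points from a mask"""
    out=[]
    for d in bot.masks_of(name,p)[:4]:
        m=d['pixels'].astype(np.uint8)
        c=max(cv2.findContours(m,cv2.RETR_EXTERNAL,cv2.CHAIN_APPROX_NONE)[0],key=cv2.contourArea)
        W=np.array([w(p,u,z)[:2] for u in c[:,0]],np.float32)*1000
        (cx,cy),(a,b),t=cv2.minAreaRect(W)
        bx=cv2.boxPoints(((cx,cy),(a,b),t)); e=max(bx[1]-bx[0],bx[2]-bx[1],key=np.linalg.norm)
        e=e*np.sign(e[1]); out.append((d['score'],cx,cy,max(a,b),min(a,b),np.arctan2(-e[0],e[1])))
    return np.round(out,3)
E
python3 - <<'E'
from h import *
bot.move_to([0.43,0.02,0.40],q_down(-0.2))
p=bot.snapshot('wrist'); save(p,'w1'); s=bot.read_state()
print(s['time'],np.round(s['joints'],2)); print(np.round(p['K'],1).tolist(),np.round(p['extrinsics'],3).tolist())
for n,z in (('plate_3_center',.034),('tray',.01)): print(n,rect(p,n,z))
for k,z in (('tray',0),('tray_stop_face',.004),('plate_3_center',.034)):
    for d in bot.tip_of(k,p)[:3]: print(k,round(d['score'],2),np.round(d['position'],1),np.round(w(p,d['position'],z),3))
E
```

```text
2.95 [-0.13  0.17  1.77 -0.    1.2   0.07]
[[308.3, 0.0, 326.9], [0.0, 308.3, 199.4], [0.0, 0.0, 1.0]] [[0.98, 0.193, 0.054, 0.445], [-0.2, 0.942, 0.268, 0.091], [0.001, -0.274, 0.962, 0.38], [0.0, 0.0, 0.0, 1.0]]
plate_3_center [[ 9.20000e-01  4.51164e+02  7.17440e+01  1.09628e+02  4.98810e+01
  -1.32000e-01]]
tray [[ 8.00000e-01  4.43509e+02  1.90090e+01  2.60530e+02  1.17718e+02
  -1.69000e-01]
 [ 7.00000e-01  7.04798e+02  4.70070e+01  5.54320e+01  2.91240e+01
   1.46500e+00]]
tray 0.8 [340.  210.5] [ 0.437 -0.033  0.   ]
tray_stop_face 0.89 [332.8  71.6] [0.461 0.132 0.004]
plate_3_center 0.55 [337.4 125.3] [0.454 0.074 0.034]
```

View pics/w1.png

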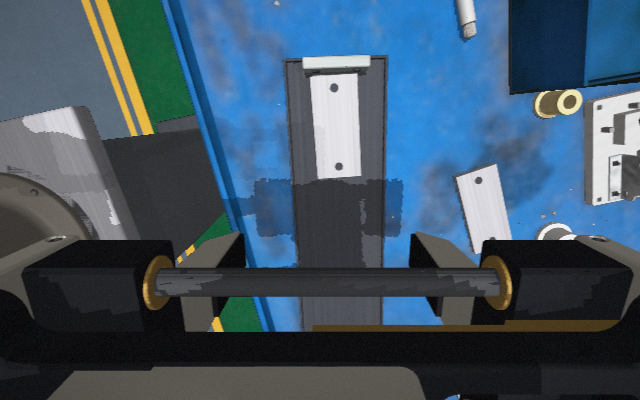

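The wrist view shows the pile's top at about (337,125), with the fit giving 109.6 × 49.9 mm. The stop is at (335,65) and the tray edges are near columns 288 and 385. I'll take plates 2 and 3 together, lift them, and measure plate 1 while it is uncovered.

```bash
cat >> h.py <<'E'
from scipy.spatial.transform import Rotation as R
H=0.175; TH=np.arcsin(10/70)
def pose(c,yaw,th=0,up=0):
    """TCP pose holding a plate centred at c, fingertips 2 mm above its underside, backed off by up"""
    M=(R.from_euler('z',yaw)*R.from_euler('x',th)).as_matrix()
    T=np.c_[M@[0,1,0],M@[1,0,0],M@[0,0,-1]]
    q=R.from_matrix(T).as_quat()
    return np.array(c)+M[:,2]*H+[0,0,up],np.array([q[3],*q[:3]])
def shingle(e,yaw):
    """from previous plate's free end (xy): this plate's centre and its own free top end"""
    M=(R.from_euler('z',yaw)*R.from_euler('x',TH)).as_matrix()
    u=np.array([np.sin(yaw),-np.cos(yaw)])
    nose=np.r_[np.array(e[:2])+u*0.0693,0.004]
    return nose+M@[0,.055,.005],(nose+M@[0,0,.010])[:2]
E
python3 - <<'E'
from h import *
p=bot.snapshot('wrist')
for a,b in (((287.5,70),(291,230)),((386,70),(384,230))):
    A,B=w(p,a,.01),w(p,b,.01); print(A,B,np.arctan2(-(A-B)[0],(A-B)[1]))
c=[.4512,.0717,.019]; yaw=-.132
bot.gripper_to(.068,30)
bot.move_to(*pose(c,yaw,up=.05))
hit=bot.move_l(pose(c,yaw)[0],rate=.08,max_force=10)
bot.gripper_to(.04,30)
s=bot.read_state(); print(hit,s['tool_pos'],s['grip_width'],s['time'])
bot.move_l(pose(c,yaw,up=.045)[0],rate=.1)
u=np.array([np.sin(-.15),-np.cos(-.15),0])
bot.move_to(*pose(np.array(c)+.071*u,-.15,up=.08))
p=bot.snapshot('wrist'); save(p,'w2')
for n,z in (('plate_1_center',.014),('tray',.01)): print(n,rect(p,n,z))
for k,z in (('tray',0),('tray_stop_face',.004),('plate_1_center',.014)):
    for d in bot.tip_of(k,p)[:3]: print(k,round(d['score'],2),np.round(d['position'],1),np.round(w(p,d['position'],z),3))
s=bot.read_state(); print(s['grip_width'],s['time'])
E
```

```text
[0.41095536 0.14345143 0.01      ] [ 0.37069173 -0.04293043  0.01      ] -0.2127581569107403
[0.51848743 0.12151589 0.01      ] [ 0.48761935 -0.06683559  0.01      ] -0.16244148022888671
False [0.45134175 0.0717166  0.19434938] 0.04938328197836813 5.7833
plate_1_center [[ 7.90000e-01  4.54589e+02  8.77280e+01  8.01930e+01  4.97630e+01
  -1.50000e-01]
 [ 6.60000e-01  6.08798e+02 -4.76730e+01  8.00580e+01  5.29650e+01
   1.47000e-01]]
tray [[ 6.60000e-01  4.50666e+02  5.99090e+01  1.75111e+02  1.16680e+02
  -1.61000e-01]]
tray_stop_face 0.95 [329.5  26.2] [0.462 0.131 0.004]
plate_1_center 0.66 [327.9 112.5] [0.452 0.072 0.014]
0.04952294056828704 7.1
```

View pics/w2.png

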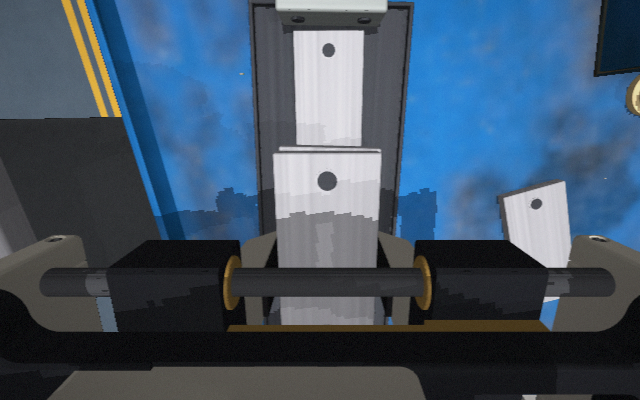

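Plate 1 is uncovered: its far end is at row 30 and its near part is hidden by the held pair from row 148. The two held plates are nearly flush. Its centre works out at about (0.452, 0.073), yaw −0.150. Now I place the pair tilted, then take plate 3 on.

```bash
python3 - <<'E'
from h import *
Y=-.155; e1=[.4442,.0186]
c2,e2=shingle(e1,Y)
def put(c):
    bot.move_to(*pose(c,Y,TH,up=.03))
    h=bot.move_l(pose(c,Y,TH,up=-.001)[0],rate=.05,max_force=6)
    s=bot.read_state(); print('put',h,s['tool_pos']-pose(c,Y,TH)[0],s['grip_width'])
    bot.gripper_to(.066)
put(c2)
M=(R.from_euler('z',Y)*R.from_euler('x',TH)).as_matrix()
c3=c2+M[:,2]*.010
# retreat along tool to see the pair from close by
t=pose(c2,Y,TH)[0]
bot.move_l(t+M[:,2]*.06,rate=.15)
p=bot.snapshot('wrist'); save(p,'w3')
print(rect(p,'plate_3_center',c3[2]+.005)); print(c2,c3,e2,bot.read_state()['time'])
E
```

```text
put True [-1.60544030e-04  2.29617664e-04 -7.67480215e-05] 0.049733163645302676
[[ 8.60000e-01  4.42745e+02  1.25940e+01  8.87240e+01  5.16880e+01
  -1.71000e-01]]
[0.441795   0.00320836 0.01680586] [0.44157446 0.00179691 0.02670329] [ 0.43328092 -0.05128064] 9.2167
```

View pics/w3.png

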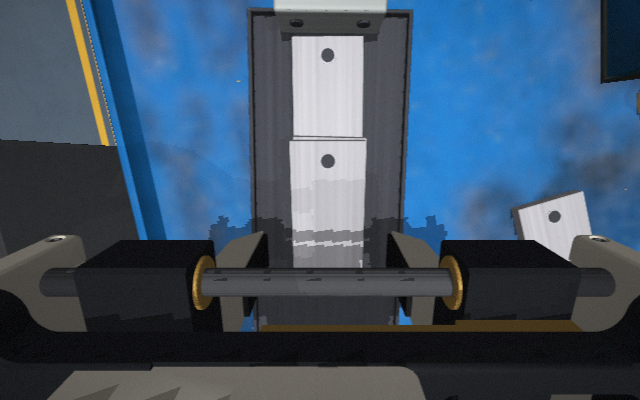

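The pair lies on plate 1, whose visible part ends at row 137, and the pair's end is at row 140. It is straight in the tray. Next is plate 3.

```bash
python3 - <<'E'
from h import *
Y=-.155; e1=[.4442,.0186]
c2,e2=shingle(e1,Y); c3n,e3=shingle(e2,Y)
M=(R.from_euler('z',Y)*R.from_euler('x',TH)).as_matrix()
c3=c2+M[:,2]*.010
h=bot.move_l(pose(c3,Y,TH)[0],rate=.08,max_force=10)
bot.gripper_to(.04,25); print(h,bot.read_state()['grip_width'])
bot.move_l(pose(c3,Y,TH,up=.04)[0],rate=.1)
bot.move_l(pose(c3n,Y,TH,up=.04)[0],rate=.15)
p=bot.snapshot('wrist'); save(p,'w4'); print(rect(p,'plate_2_center',.02))
h=bot.move_l(pose(c3n,Y,TH,up=-.001)[0],rate=.05,max_force=6)
s=bot.read_state(); print('put',h,s['tool_pos']-pose(c3n,Y,TH)[0],s['grip_width'])
bot.gripper_to(.066)
bot.move_l(pose(c3n,Y,TH,up=.08)[0],rate=.2)
# look at plate 4
bot.move_to([.585,-.125,.30],q_down(-.15))
p=bot.snapshot('wrist'); save(p,'w5'); print(rect(p,'plate_4_center',.010))
print(bot.read_state()['time'],c3n,e3)
E
python3 -c "
import cv2,numpy as np
a=[cv2.imread(f'pics/w{i}.png')[:300,100:] for i in (4,5)]
cv2.imwrite('pics/m.png',np.vstack(a))"
```

```text
False 0.04920463750587523
[[ 6.70000e-01  4.45873e+02  2.53090e+01  7.29910e+01  5.23390e+01
  -1.72000e-01]]
put True [-2.06761073e-04  4.75047519e-05  7.81351869e-05] 0.04977317234901156
[[ 7.10000e-01  6.15584e+02 -6.72100e+01  1.10374e+02  5.15670e+01
   1.43000e-01]]
14.3167 [ 0.43087592 -0.06667229  0.01680586] [ 0.42236183 -0.12116129]
```

View pics/m.png

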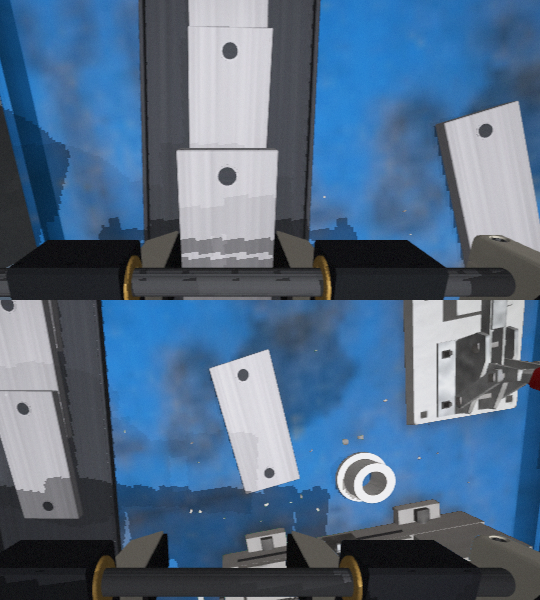

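The upper crop (held plate 3 over the row) shows plates 1 and 2 in line. The lower crop shows plate 3 laid down at left and plate 4 at about (255,420), with a fit of 110 × 51.6 mm. The vice and bush are clear of the fingers. I'll fetch plate 4.

```bash
python3 - <<'E'
from h import *
Y=-.155
c2,e2=shingle([.4442,.0186],Y); c3,e3=shingle(e2,Y); c4n,_=shingle(e3,Y)
c=[.6156,-.0672,.005]; y4=.143
bot.move_to(*pose(c,y4,up=.06))
h=bot.move_l(pose(c,y4)[0],rate=.08,max_force=10)
bot.gripper_to(.04,25); print(h,bot.read_state()['grip_width'])
bot.move_l(pose(c,y4,up=.09)[0],rate=.15)
bot.move_to(*pose(c4n,Y,TH,up=.05))
h=bot.move_l(pose(c4n,Y,TH,up=-.001)[0],rate=.05,max_force=6)
s=bot.read_state(); print('put',h,s['tool_pos']-pose(c4n,Y,TH)[0],s['grip_width'])
bot.gripper_to(.066)
bot.move_l(pose(c4n,Y,TH,up=.1)[0],rate=.2)
bot.move_to([.40,-.13,.40],q_down(-.155))
p=bot.snapshot('wrist'); save(p,'w6')
for z in (.016,):print(rect(p,'plate_4_center',z))
q=bot.snapshot('top')
a=cv2.resize(q['color'][180:290,240:440],None,fx=3,fy=3,interpolation=cv2.INTER_CUBIC)
cv2.imwrite('pics/t2.png',np.vstack([cv2.cvtColor(a,4)[:250],cv2.cvtColor(p['color'][:300,20:620],4)]))
print(bot.read_state()['time'],c4n)
E
```

```text
False 0.04971369122395932
put True [-1.42380712e-04  2.63196298e-06 -2.05535855e-04] 0.04949775504328851
[[ 6.70000e-01  4.20525e+02 -1.36222e+02  1.07696e+02  5.20120e+01
  -1.58000e-01]]
20.4917 [ 0.41995684 -0.13655293  0.01680586]
```

View pics/t2.png

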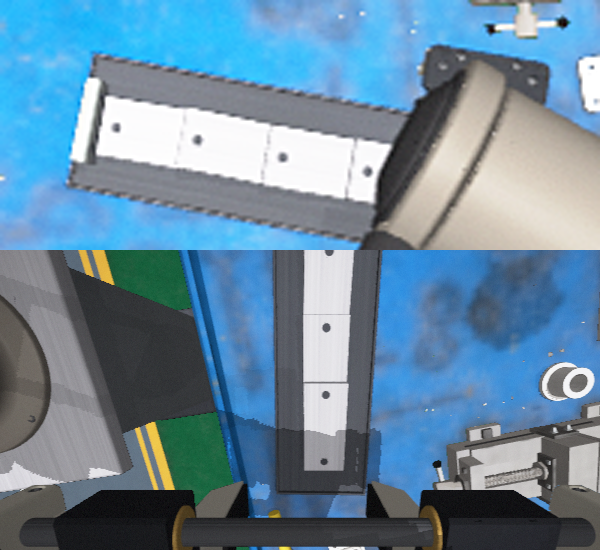

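All four plates lie in one line in the tray, with seams at columns 180, 266 and 350 in the upper crop. That even spacing matches about 70 mm per plate. Plate 4 ends the row inside the lip, and nothing else on the bench visible in these crops has moved.

```bash
python3 -c "
from rig import bot
print(bot.sign_off())"
```

```text
the job is handed in; nothing more can be done
None
```

The job is handed in: plates 1 to 4 are laid as shingles in order along the tray, overlapping about 40 mm by the measured placements, in about 20.5 s of the 56 s allowed, with no verdict returned.

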